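Start the spice mill and hold its pulse button

ROBOT

A 6-joint arm with a two-finger parallel gripper is mounted at the origin on a cart in front of the work surface, level with it; the furniture and walls round the work are solid. World frame = base frame: x ahead of the robot, y to its left, z up, the work surface at z = 0. Lengths are in m, angles in rad, forces in N, time in s.
With the tool pointing down it reaches from about 0.3 to 0.85 m from the base axis. Payload 4.2 kg.
Tool frame: the origin (TCP) lies at the very end of the fingers, on their centre line; the grasp point (between the pads) lies 19 mm behind it; z points along the fingers, y is the line along which they close (so a half turn about z gives the same grasp; the last joint's range is limited). The gripper opens to 91 mm and grips with 3 to 60 N. Pads are 32 mm wide; open, the fingers measure 118 mm over their backs; the gripper's body (76 mm by 178 mm) begins 60 mm behind the grasp point.
Start: joints at [-1.27, 0.32, 1.565, -0, 1.257, -0.02], TCP at [0.181, -0.546, 0.214] pointing down, gripper open.
Joint ranges: [-3.11, 3.11], [-0.84, 2.01], [0.21, 2.61], [-1.34, 4.49], [0.05, 2.63], [-2.56, 2.56]. Speed limits (rad/s): [2.57, 2.57, 3.14, 3.14, 3.14, 3.14].

INTERFACE

Orientations are given as [roll, pitch, yaw] about the fixed x, y, z axes, in that order (R = Rz(yaw) Ry(pitch) Rx(roll)).
In Python, from rig import get_state, vision, hand_in, models gives the robot as it stands.
- The arm moves only by the shell command python3 -m inch 'ROWS' [FORCE]. ROWS is JSON, a list of rows, each a list of 3 entries, a list of its own where there are three numbers: the shift along the tool's x, y, z in mm, then the turn, a rotation vector about the tool's x, y, z in rad, then the gripper's target within -1 to 1 (shut at 1, half-way at 0, fully open at -1). In form: [[[dx, dy, dz], [rx, ry, rz], fingers], ...]. A call has 1 to 12 rows; each row shifts and turns the commanded pose from where the row before left it, along the tool's axes as they then stand; what a row does not reach is not made up. A row lasts 1/12 s, in which the tool goes at most 41.7 mm and 7.16 degrees, less where a joint would pass 70% of its speed; a pose out of reach is approached as far as the arm can. A call with a gripper value outside its range is refused whole. The fingers move at their own pace and stop on an object; FORCE is the grip in N (left out, the last holds). Time passes only in rows, so rows that do not move let the fingers close. It gives the time, the measured TCP pose, the force, the opening and the grip force at its end, in the units of the state.
- get_state(): the state, without advancing time (a new reading comes with each control period).
- vision.capture(name): name is "scene" or "top"; returns a dict with "frame" (420x560x3 uint8, red, green, blue), "range_z" (420x560 float32, m along the optical axis (not along the pixel's ray), 0 where there is no reading), "fx", "fy", "cx", "cy" (pixels), "k1" (the pictures are not rectified: a ray, as slopes to the right and down, at radius r is drawn at 1 + k1 r^2 times it, then the intrinsics apply), "world_to_cam" (4x4, takes a point from world to camera coordinates). Camera axes: x right, y down, z forward; pixel columns grow to the right and rows downward; lengths in m; the calibration is good to about 2 mm. A picture is of the moment at which its call begins.
- hand_in(): hands the job in; it is judged then, once.
Trained networks look in a picture, given as the dict that the camera call returned (one of the last four; its "shot" number tells which), for a name from the list of things; names that differ only in an ending like _2 or _b are one class to them, and where a whole thing is asked for, a point or a joint stands for the part that bears it (a point fixed in the world has none). Each returns a list of dicts, best first, with "score" (0 to 1); they miss things now and then, are a little off and sometimes report something else, mostly with a low value. They report only what shows in the picture. A call takes as long as a camera call.
- models.find_in(picture, name): "at" ([column, row] in pixels, amid what is visible of it).
- models.landmark_of(picture, name): "at" ([column, row] in pixels: a listed point, or the origin of a listed thing).
The state is a dict: "time": time; "qpos": joint angles; "qvel": joint speeds; "joint_efforts": joint torques, N m; "tcp_pos": TCP position; "tcp_rot": TCP orientation; "contact_force": force on the tool from outside, world axes, zero at the start; "moment": the same for the moment, N m; "grip_width": opening from 0.0 (shut) to 1.0 (fully open); "grasp_force": force on a finger pad.
Only numpy, scipy, OpenCV 4.12 (cv2) and the standard library are available. Lean on these libraries where they do the work, as an engineer would, in place of code of your own. Each camera call takes 0.05 s, during which the arm holds its last target. There are 200 camera calls.

TASK

Set the electric spice mill grinding from the row of controls on its front deck: tip the narrow rocker switch fully on by pressing down its raised front end, then tip the wide rocker fully on in the same way, and only then press the round button all the way down and keep it down; the program finishes while still holding the round button down. Only push with the fingertips, grasp and lift nothing, never press the square key, and leave the things standing round the mill where they are.

Things in the scene. Friction and masses are not known exactly. Their poses are not given: they have to be found in the camera images.
- spice_mill: White electric spice mill, fixed, 320 mm deep (x), 270 wide (y). Origin on the worktop under it; x points to its back, y left, z up. Level control deck 75 mm above the origin, x = -150 to -39 mm; four black controls in a row on it at x = -95, y = -97.5, -32.5, 32.5, 97.5 mm, in an order that varies. Motor housing behind from x = 2 mm, 143 mm high; hopper at x = 95, radius 65, 283 high.
- narrow_rocker_front (a point): Press point on the narrow rocker's front half, 22 mm in front of its pivot. 20 mm wide (y), 60 long (x): a shallow V of two flat halves; pivot 86 mm above the worktop. Off: far half level, front half slopes up to an end 8 mm higher. Fully on: front half level, its top 86 mm above the worktop, far end raised. Needs 3 to 5 N at its end; stays where left. Turned as the mill.
- wide_rocker_front (a point): Press point of the wide rocker: like the narrow one, but 42 mm wide (y); same length, heights and force.
- round_button_top (a point): Centre of the top of the round button, 36 mm across, 93 mm above the worktop when up and 87 mm when fully down; a spring (2 N at first, 6 N fully down) brings it back up.
- square_key_top (a point): Centre of the top of the square key, 30 x 30 mm, 93 mm above the worktop; sprung like the round button. Not to be pressed.
- narrow_rocker (a joint): Angle of the narrow rocker: 0 off, 0.28 rad fully on (front end down).
- wide_rocker (a joint): Angle of the wide rocker: 0 off, 0.28 rad fully on (front end down).
- round_button (a joint): Travel of the round button: 0 up, 0.006 m fully down.
- square_key (a joint): Travel of the square key: 0 up, 0.006 m fully down.
- spice_jar_1: Bystander: spice jar with a screw cap, 45 mm across, 106 mm high, loose, left of the mill. Origin under its centre.
- spice_jar_2: Bystander: a second such spice jar, farther back, left of the mill. Origin under its centre.
- lime_2: Bystander: a lime, about 56 x 45 x 44 mm, loose, in front of the mill. Origin under its centre.
- jigger: Bystander: steel bar measure of two cones, 45 mm across, 96 mm high, loose, left in front of the mill. Origin under its centre.
- mug_1: Bystander: white mug, 92 x 127 mm with its handle, 95 mm high, loose, at the far left. Origin under its centre.

How it is judged:
On the way, in this order (a step that is already met when the one before it is completed fails the run):
1. the narrow rocker is fully on, the wide one still off (value of joint narrow_rocker above 0.24 rad and value of joint wide_rocker below 0.1 rad), for 0.1 s.
2. then the wide rocker is fully on too, the round button still up (value of joint each of narrow_rocker, wide_rocker above 0.24 rad and value of joint round_button below 0.002 m), for 0.1 s.
3. then the round button is right down (value of joint round_button above 0.0045 m and value of joint each of narrow_rocker, wide_rocker above 0.24 rad), for 0.2 s.
At the end, for the whole second after the job is handed in: Both rockers are at least 0.24 of their 0.28 rad on, the fingers hold the round button at least 4.5 of its 6 mm down (pushing with over 1 N), the square key is up, and every bystander is within 25 mm of where it stood (all of step 3 and value of joint square_key below 0.0015 m and contact force between the fingers and anything else above 1 N and distance of each of spice_jar_1, spice_jar_2, lime_2, jigger, mug_1 from where it was at the start of the episode below 0.025 m); the arm keeps its last pose, push and grip.
It fails at once if the wide rocker is tipped before the narrow one is on (value of joint wide_rocker above 0.14 rad and value of joint narrow_rocker below 0.2 rad).
It fails at once if the round button is pressed before both rockers are on (value of joint round_button above 0.003 m and value of joint any of narrow_rocker, wide_rocker below 0.2 rad).
It fails at once if the square key is pressed (value of joint square_key above 0.003 m).
It fails at once if a bystander is moved or lifted (distance of any of spice_jar_1, spice_jar_2, lime_2, jigger, mug_1 from where it was at the start of the episode above 0.03 m).
It also fails if it takes over 42 s, if anything falls off the work surface, if the arm or the gripper's body presses on something with over 40 N, if the wrist force passes 120 N, or if a joint passes its speed limit or range.

## Working session

There is one attempt and no reset: what is moved stays moved. The work goes in short steps, Python scripts to look and compute and a shell command to move; the robot and the scene stay as the last step left them, time stands still between calls to the robot, and variables do not carry over. Pictures are saved under pics/ and viewed, at most 10 in all, crops included, and the job is handed in when it is done.

```bash
mkdir -p pics; cat > h.py <<'E'
import numpy as np, cv2
from rig import get_state, vision, hand_in, models
from scipy.spatial.transform import Rotation as R
def ray(p,uv):
    K=np.array([[p["fx"],0,p["cx"]],[0,p["fy"],p["cy"]],[0,0,1.]])
    d=cv2.undistortPoints(np.array([[uv]],float),K,np.array([p["k1"],0,0,0,0.]))[0,0]
    T=np.linalg.inv(np.array(p["world_to_cam"])); return T,np.array([d[0],d[1],1.])
def at_z(p,uv,z):
    T,d=ray(p,uv); w=T[:3,:3]@d; o=T[:3,3]; return o+w*(z-o[2])/w[2]
def depth(p,uv):
    T,d=ray(p,uv); r=p["range_z"][int(uv[1])-1:int(uv[1])+2,int(uv[0])-1:int(uv[0])+2]; r=np.median(r[r>0]) if (r>0).any() else 0
    return T[:3,:3]@(d*r)+T[:3,3]
E
python3 - <<'E'
from h import *
np.set_printoptions(precision=4,suppress=True)
for c in ("top","scene"):
    p=vision.capture(c); cv2.imwrite(f"pics/{c}.png",p["frame"][:,:,::-1])
    for n,z in [("spice_mill",0),("narrow_rocker_front",.092),("wide_rocker_front",.092),("round_button_top",.093),("square_key_top",.093),("spice_jar_1",0),("lime_2",0),("jigger",0),("mug_1",0)]:
        for l in models.landmark_of(p,n)[:2]:
            print(c,n,round(l["score"],2),np.round(l["at"],1),at_z(p,l["at"],z),depth(p,l["at"]))
s=get_state();print(s["tcp_pos"],s["tcp_rot"],s["time"])
E
```

```text
top spice_mill 0.77 [373.7 180.1] [0.6162 0.1678 0.    ] [0.603  0.1829 0.0761]
top narrow_rocker_front 0.6 [372.8 227.1] [0.4953 0.1936 0.092 ] [0.4953 0.1937 0.0924]
top narrow_rocker_front 0.17 [191.8 263.1] [0.4274 0.5964 0.092 ] [0.426  0.6175 0.0078]
top wide_rocker_front 0.9 [398.6 224.5] [0.4992 0.1358 0.092 ] [0.4992 0.1358 0.092 ]
top round_button_top 0.64 [339.9 222.1] [0.5086 0.266  0.093 ] [0.5086 0.2661 0.0936]
top square_key_top 0.54 [424.8 210.7] [0.5279 0.0751 0.093 ] [0.5278 0.0755 0.0943]
top square_key_top 0.17 [289.3 189.5] [0.5848 0.3753 0.093 ] [0.5829 0.3752 0.105 ]
top spice_jar_1 0.91 [288.3 187.9] [0.6034 0.3785 0.    ] [0.5864 0.3773 0.1057]
top spice_jar_1 0.61 [289.2 219.8] [0.5248 0.3786 0.    ] [0.5161 0.3774 0.1069]
top lime_2 0.84 [422.7 253.5] [0.4324 0.0568 0.    ] [0.4328 0.0686 0.0383]
top lime_2 0.72 [285.7 189.1] [0.6006 0.3849 0.    ] [0.584  0.3831 0.1056]
top jigger 0.81 [296.4 256.6] [0.4352 0.3639 0.    ] [0.4356 0.3641 0.0492]
top mug_1 0.67 [423.7 252.5] [0.4347 0.0542 0.    ] [0.435  0.0663 0.039 ]
top mug_1 0.57 [189.6 260.3] [0.4328 0
[... 404 characters left out ...]
nt 0.9 [363.  166.8] [0.5019 0.1364 0.092 ] [0.5055 0.1312 0.087 ]
scene wide_rocker_front 0.48 [371.6 149.2] [0.5318 0.0685 0.092 ] [0.5311 0.0697 0.093 ]
scene round_button_top 0.66 [324.9 191.3] [0.5019 0.2648 0.093 ] [0.5033 0.263  0.091 ]
scene square_key_top 0.54 [375.5 149.9] [0.523  0.0646 0.093 ] [0.5246 0.0621 0.0908]
scene spice_jar_1 0.73 [278.6 238.7] [0.5282 0.3758 0.    ] [0.5052 0.397  0.035 ]
scene lime_2 0.8 [401.8 199.1] [0.4222 0.0643 0.    ] [0.418  0.0726 0.0082]
scene jigger 0.93 [313.1 262.1] [0.4298 0.3661 0.    ] [0.4226 0.3746 0.0137]
scene mug_1 0.92 [221.7 339.9] [0.4125 0.623  0.    ] [0.3784 0.6421 0.0673]
[ 0.1813 -0.5457  0.214 ] [ 3.1415 -0.      0.3208] 1.0
```

View pics/top.png

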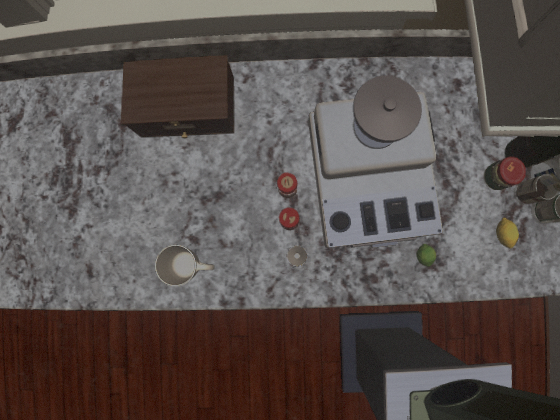

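View pics/scene.png

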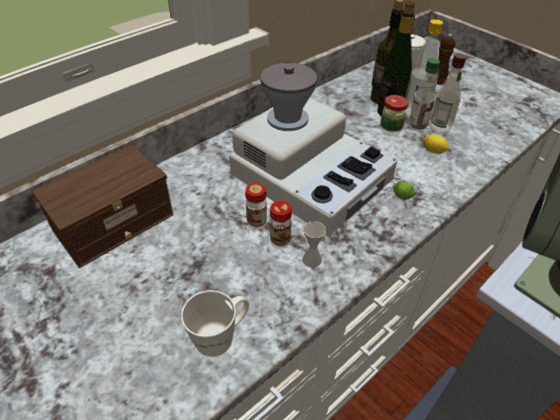

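The top view shows the row from the left as round (340,222), narrow (369,217), wide (398,214) and square (425,211). The lime is in front on the right (427,255), and the jars and jigger are on the left near column 290. Next I fit the mill pose to these points.

```bash
python3 - <<'E'
from h import *
from scipy.optimize import least_squares
np.set_printoptions(precision=4,suppress=True)
M=np.array([[-.117,.0325],[-.117,-.0325],[-.095,.0975],[-.095,-.0975]])
p=vision.capture("top")
g=p["frame"].max(2); 
m=np.zeros_like(g); m[195:242,326:440]=(g[195:242,326:440]<75)
n,_,st,c=cv2.connectedComponentsWithStats(m)
C=[]
for i in range(1,n):
    if st[i,4]>60: C.append(c[i]); print(st[i],c[i],at_z(p,c[i],.09))
W={"top":[[.4953,.1936],[.4992,.1358],[.5086,.266],[.5279,.0751]],"scene":[[.4924,.1966],[.5019,.1364],[.5019,.2648],[.523,.0646]]}
def fit(M,W):
    f=lambda q:((M@np.array([[np.cos(q[2]),np.sin(q[2])],[-np.sin(q[2]),np.cos(q[2])]])+q[:2])-W).ravel()
    r=least_squares(f,[.61,.17,.1]); return r.x,f(r.x).reshape(-1,2)*1000,
for k in W: print(k,*fit(M,np.array(W[k])))
if len(C)==4:
    C=sorted(C,key=lambda c:c[0]); Wc=np.array([at_z(p,c,.09)[:2] for c in C])
    print(fit(np.array([[-.095,y] for y in(.0975,.0325,-.0325,-.0975)]),Wc))
E
```

```text
[384 198  27  34 709] [396.6573 214.8039] [0.521  0.1384 0.09  ]
[360 202  17  33 417] [368.211  218.2782] [0.5153 0.2025 0.09  ]
[416 202  19  19 295] [424.7424 211.1085] [0.5273 0.0743 0.09  ]
[330 212  21  20 320] [339.7312 221.6031] [0.51  0.266 0.09 ]
top [0.6132 0.1784 0.1016] [[-1.7911  5.2411]
 [ 0.9046 -1.6234]
 [ 0.1997 -0.2621]
 [ 0.6867 -3.3556]]
scene [0.6102 0.1768 0.1063] [[-1.9847  0.1501]
 [-4.5913 -4.2833]
 [ 3.4978 -1.0833]
 [ 3.0781  5.2164]]
(array([0.613 , 0.1788, 0.0898]), array([[-0.3185,  1.4041],
       [ 0.1485,  0.2055],
       [ 0.286 , -0.4862],
       [-0.116 , -1.1234]]))
```

```bash
python3 -m inch '[[[0,0,-10],[0,0,0.05],1],[[10,-35,0],[0,0,0.05],1],[[20,-35,0],[0,0,0.05],1],[[20,-35,0],[0,0,0.05],1],[[15,-38,0],[0,0,0.02],1],[[0,-38,0],[0,0,0],1]]' 10
```

```text
time: 1.55
tcp_pos: [0.215, -0.3539, 0.2239]
tcp_rot: [3.141, -0.002, 0.101]
contact_force: [0.9, 0.7, -0.4]
grip_width: 0.594
grasp_force: 0.0
```

```bash
python3 -m inch '[[[20,-31,0],[0,0,0.01],1],[[20,-31,0],[0,0,0],1],[[20,-31,0],[0,0,0],1],[[20,-31,0],[0,0,0],1],[[20,-31,0],[0,0,0],1],[[20,-31,0],[0,0,0],1],[[20,-31,0],[0,0,0],1],[[20,-31,0],[0,0,0],1],[[20,-31,0],[0,0,0],1],[[20,-31,0],[0,0,0],1],[[20,-31,0],[0,0,0],1],[[20,-31,0],[0,0,0],1]]'; python3 -m inch '[[[20,-31,5],[0,0,0],1],[[20,-31,10],[0,0,0],1],[[20,-31,20],[0,0,0],1],[[10,-20,20],[0,0,0],1],[[0,0,20],[0,0,0],1],[[0,0,15],[0,0,0],1],[[0,0,0],[0,0,0],1],[[0,0,0],[0,0,0],1]]'
```

```text
time: 2.55
tcp_pos: [0.4191, 0.0388, 0.2242]
tcp_rot: [3.141, -0.001, 0.091]
contact_force: [0.4, -0.0, 0.7]
grip_width: 0.005
grasp_force: 0.0
time: 3.22
tcp_pos: [0.4777, 0.1555, 0.1337]
tcp_rot: [3.141, 0.001, 0.091]
contact_force: [0.3, 0.1, -0.5]
grip_width: 0.01
grasp_force: 0.0
```

```bash
python3 -m inch '[[[10,-22,0],[0,0,0],1],[[10,-21.5,0],[0,0,0],1],[[0,0,10],[0,0,0],1],[[0,0,10],[0,0,0],1],[[0,0,0],[0,0,0],1],[[0,0,0],[0,0,0],1]]'; python3 - <<'E'
from h import *
for c,(a,b,e,f) in (("top",(170,260,310,450)),("scene",(120,220,290,420))):
    p=vision.capture(c); cv2.imwrite(f"pics/{c}2.png",cv2.resize(p["frame"][a:b,e:f,::-1],None,fx=4,fy=4,interpolation=2))
E
python3 -c "
import cv2,numpy as np
a=cv2.imread('pics/top2.png');b=cv2.imread('pics/scene2.png');b=cv2.resize(b,(520,400));a=cv2.resize(a,(280*1,180));cv2.imwrite('pics/both2.png',np.hstack([b,cv2.copyMakeBorder(a,0,220,0,0,0)]))"
```

```text
time: 3.72
tcp_pos: [0.4932, 0.1996, 0.1137]
tcp_rot: [3.141, 0.002, 0.09]
contact_force: [-0.1, 0.6, -0.1]
grip_width: 0.002
grasp_force: 0.0
```

View pics/both2.png

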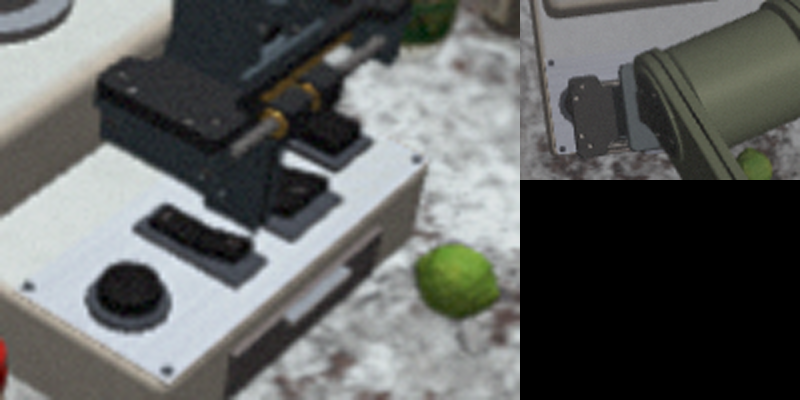

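The closed fingertips (about 255,225 in the crop) hang over the front end of the narrow rocker, and the button and other controls are clear. I press now.

```bash
python3 -m inch '[[[0,0,10],[0,0,0],1],[[0,0,8],[0,0,0],1],[[0,0,4],[0,0,0],1],[[0,0,3],[0,0,0],1],[[0,0,2.5],[0,0,0],1],[[0,0,1],[0,0,0],1],[[0,0,0],[0,0,0],1],[[0,0,0],[0,0,0],1]]'
```

```text
time: 4.48
tcp_pos: [0.4929, 0.2002, 0.0862]
tcp_rot: [3.141, 0.002, 0.091]
contact_force: [-5.5, -1.4, 9.4]
grip_width: 0.008
grasp_force: 4.7
```

```bash
python3 -m inch '[[[0,0,1],[0,0,0],1],[[0,0,0],[0,0,0],1],[[0,0,0],[0,0,0],1]]'; python3 -m inch '[[[0,0,-10],[0,0,0],1],[[0,0,-15],[0,0,0],1],[[0,20,0],[0,0,0],1],[[0,25,0],[0,0,0],1],[[0,20,0],[0,0,0],1],[[0,0,0],[0,0,0],1],[[0,0,0],[0,0,0],1]]'; python3 - <<'E'
from h import *
p=vision.capture("scene"); cv2.imwrite("pics/s3.png",cv2.resize(p["frame"][120:220,290:420,::-1],None,fx=5,fy=5,interpolation=2))
E
```

```text
time: 4.73
tcp_pos: [0.4928, 0.2002, 0.0861]
tcp_rot: [3.141, 0.002, 0.091]
contact_force: [-7.4, -2.5, 16.3]
grip_width: 0.006
grasp_force: 7.7
time: 5.32
tcp_pos: [0.5003, 0.1355, 0.1096]
tcp_rot: [-3.141, -0.001, 0.089]
contact_force: [0.6, 0.1, 0.7]
grip_width: 0.004
grasp_force: 0.0
```

View pics/s3.png

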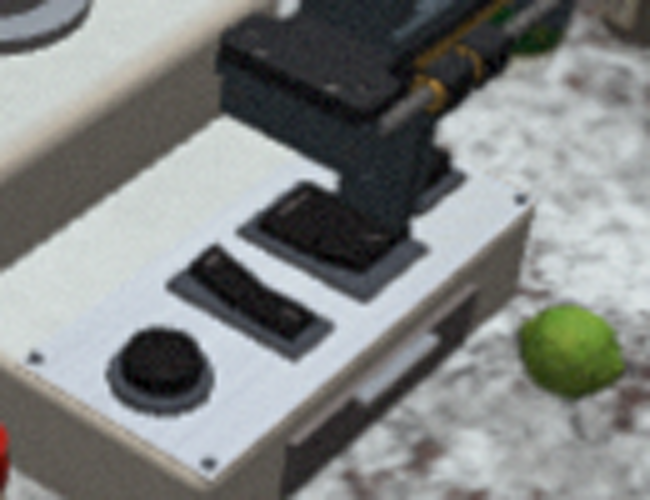

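The narrow rocker (250,295) now has its far end raised and its front level, so it is on. The fingertips are above the front half of the wide rocker, so I press it next.

```bash
python3 -m inch '[[[0,0,8],[0,0,0],1],[[0,0,6],[0,0,0],1],[[0,0,4],[0,0,0],1],[[0,0,3],[0,0,0],1],[[0,0,3],[0,0,0],1],[[0,0,1.5],[0,0,0],1],[[0,0,0],[0,0,0],1],[[0,0,0],[0,0,0],1],[[0,0,0],[0,0,0],1]]'
```

```text
time: 6.12
tcp_pos: [0.4989, 0.1366, 0.0861]
tcp_rot: [-3.141, 0.001, 0.091]
contact_force: [-7.9, 1.0, 18.6]
grip_width: 0.006
grasp_force: 9.5
```

```bash
python3 -m inch '[[[0,0,-12],[0,0,0],1],[[0,0,-16],[0,0,0],1],[[0,-30,0],[0,0,0],1],[[5,-35,0],[0,0,0],1],[[8,-35,0],[0,0,0],1],[[8,-30,0],[0,0,0],1],[[0,0,0],[0,0,0],1],[[0,0,0],[0,0,0],1]]'; python3 - <<'E'
from h import *
p=vision.capture("scene"); cv2.imwrite("pics/s4.png",cv2.resize(p["frame"][120:220,290:420,::-1],None,fx=5,fy=5,interpolation=2))
E
```

```text
time: 6.78
tcp_pos: [0.5089, 0.2686, 0.1113]
tcp_rot: [3.141, 0.0, 0.094]
contact_force: [-0.0, -0.9, -0.3]
grip_width: 0.005
grasp_force: 0.0
```

View pics/s4.png

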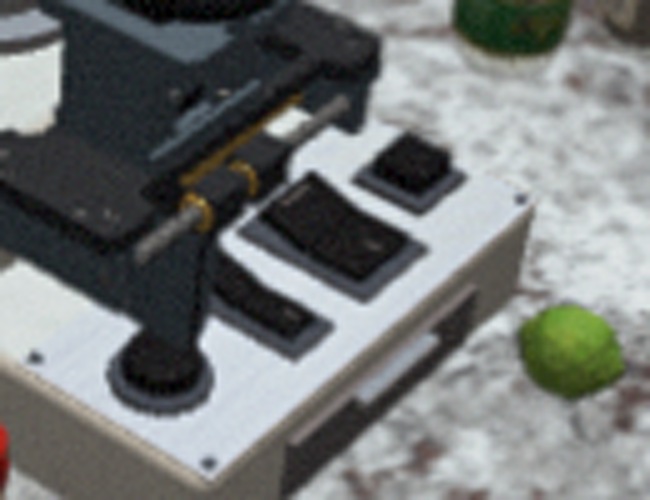

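Both rockers now show a raised far end (330,230 and 260,295), the square key is up, and the fingertips are over the round button (165,360). I press it.

```bash
python3 -m inch '[[[0,0,10],[0,0,0],1],[[0,0,6],[0,0,0],1],[[0,0,4],[0,0,0],1],[[0,0,3],[0,0,0],1],[[0,0,2.5],[0,0,0],1],[[0,0,1],[0,0,0],1],[[0,0,0],[0,0,0],1],[[0,0,0],[0,0,0],1],[[0,0,0],[0,0,0],1],[[0,0,0],[0,0,0],1]]'
```

```text
time: 7.67
tcp_pos: [0.5083, 0.2659, 0.0872]
tcp_rot: [3.14, 0.001, 0.09]
contact_force: [-4.3, -3.9, 12.9]
grip_width: 0.003
grasp_force: 6.5
```

```bash
python3 -m inch '[[[0,0,0.5],[0,0,0],1],[[0,0,0],[0,0,0],1],[[0,0,0],[0,0,0],1]]'; python3 -c "
from rig import hand_in; print(hand_in())"
```

```text
time: 7.92
tcp_pos: [0.5083, 0.2659, 0.0872]
tcp_rot: [3.14, 0.001, 0.09]
contact_force: [-4.5, -4.8, 15.8]
grip_width: 0.004
grasp_force: 7.8
the job is handed in; nothing more can be done
None
```

I tipped the narrow rocker on, then the wide one, then pressed the round button to its stop and handed in at about 8 s while still holding it down with about 16 N; `hand_in()` returned no verdict.

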